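# Put the station on the air: antenna over, then key the desk microphone

## Task

Put the station on the air: turn the black pointer knob of the aluminium antenna switch fully over from the black dot (dummy load) to the green dot (antenna), and only after that press the red talk bar on the front of the desk microphone well down, past two thirds of its travel but without leaning hard on it, with your fingertips. Finish while still holding the talk bar down. The microphone stays standing where it is, and everything else on the desk is left alone.

Things in the scene. Friction and masses are not known exactly. Their poses are not given: they have to be found in the camera images.
- mic: cordless desk microphone, loose, about 0.9 kg on rubber feet. Dark grey base 180 long (x) x 125 wide (y); origin at the centre of its underside, +x to its rear, -x to its front (operator side), z up. Flat front part 22 high carrying the red talk bar; behind it (from x = -30 to the rear) the base is 46 high. A gooseneck stands at x = 61 to 68 and carries a black foam head (34 thick) over x = 26 to 76, 148 to 217 above the desk, so the space above the talk bar is open
- talk_bar_top (a point): point on the top face of the red talk bar, in the middle of its width, where it is to be pressed; it moves with the bar and at rest is 43 above the desk. The bar is 46 long (mic x) x 96 wide (mic y) x 10 thick, spring-loaded, hinged along its rear edge 32 behind this point (toward mic +x); its front edge, 15 in front of this point, dips when pressed. Axes at rest as mic
- talk_bar (a joint): how far the talk bar is pressed, rad: 0 at rest, 0.20 at its stop. At talk_bar_top that is 6.4 mm of dip: 2 N starts it moving, 6 N brings it to the stop, which is rigid. It springs back when let go
- knob_top (a point): centre of the top of the antenna switch's black pointer knob, 70 above the desk, on its upright turning axis. The grip is an upright-sided bar 46 long x 13 wide x 26 high, on a round skirt (42 diameter) whose top is 26 below this point; the switch body's top (38 above the desk) is 32 below it. x runs along the bar to the end with the white line, y across it, z up; it turns with the knob
- antenna_knob (a joint): angle of the antenna knob, rad: about 0 = pointing to the black dot (dummy load), 1.30 = at its stop, pointing to the green dot (antenna). It grows as the knob turns clockwise seen from above; it turns stiffly (0.08 N m) and stays where it is left
- switch_box: aluminium two-way antenna switch, fixed to the desk, 75 (x) x 90 (y) x 38 high, with flat mounting ears to 140 in y and coax plugs on its rear (+x); origin at the centre of its underside. Seen from the knob, the black dot lies 0.65 rad to the left of its +x and the green dot 0.65 rad to the right
- morse_key: bystander: brass straight key on a wooden base 120 x 62, 52 high, with a black knob; origin under its centre. Not to be moved
- mug: bystander: blue mug, 82 across, 95 high; origin under its centre. Not to be moved
- handheld: bystander: hand-held radio standing in its charger, 90 x 85 at the foot, with an aerial to 255 high; origin under its centre. Not to be moved
- headphones: bystander: headphones lying flat, about 190 x 190, 35 high; origin between the ear pads, headband to +x. Not to be moved
- solder_reel: bystander: standing reel of solder with grey flanges, 48 across, 46 high; origin under its centre. Not to be moved
- multimeter: bystander: dark pocket multimeter lying flat, 140 x 72 x 40 high; origin under its centre. Not to be moved
There are look-alikes about, which are no part of the job. What is shaped like the mic but orange is not meant.

How it is judged:
By the outcome, as a careful person would: the job done as asked, in the order asked, and still so for the second after the job is handed in, while the arm keeps its last pose, push and grip.
It also fails if it takes over 58 s, if anything falls off the work surface, if the arm or the gripper's body presses on something with over 40 N, if the wrist force passes 120 N, or if a joint passes its speed limit or range.

## Robot

A 6-joint arm with a two-finger parallel gripper is mounted at the origin on the work surface. World frame = base frame: x ahead of the robot, y to its left, z up, the work surface at z = 0. Lengths are in m, angles in degrees, forces in N, time in s.
With the tool pointing down it reaches from about 0.35 to 0.875 m from the base axis. Payload 4.2 kg.
Tool frame: the origin (TCP) lies at the very end of the fingers, on their centre line; the grasp point (between the pads) lies 19 mm behind it; z points along the fingers, x is the direction in which the jaws open and shut, and the axes are right-handed (so a half turn about z gives the same grasp; the last joint's range is limited). The gripper opens to 87 mm and grips with 3 to 60 N. Pads are 19 mm wide; open, the fingers measure 117 mm over their backs; the gripper's body (75 mm by 190 mm) begins 51 mm behind the grasp point.
Start: joints at [-61.158, 22.042, 0.453, 0, -68.411, -14.817], TCP at [0.151, -0.606, 0.223] pointing down, gripper open.
Joint ranges: [-179.83, 179.83], [-69.29, 118.12], [-61.27, 80.66], [-181.25, 117.63], [-171.15, -9.14], [-177.46, 177.46]. Speed limits (degrees/s): [159.86, 159.86, 180, 180, 180, 180].

## Interface

Orientations are given as a 3x3 rotation matrix whose columns are the frame's x, y, z axes.
In Python, from station import r gives the robot as it stands.
- The arm moves only by the shell command python3 -m jog 'ROWS' [OPENING]. ROWS is JSON, a list of rows, each a list of 2 entries, a list of its own where there are three numbers: the shift along the tool's x, y, z in m, then the turn, a rotation vector about the tool's x, y, z in units of 5 degrees (1.0 is 5 degrees). A call has exactly 10 rows; each row is the pose to reach, as a shift and turn from the pose commanded when the call began, along the tool's axes at that moment; what a row does not reach only later rows make up. A row lasts 1/12 s, in which the tool goes at most 41.7 mm and 7.16 degrees, less where a joint would pass 70% of its speed; a pose out of reach is approached as far as the arm can. A call with a gripper value outside its range is refused whole. OPENING is the finger opening in m, from 0 to 0.087, set as the call begins (- or left out, the last holds). The fingers move at their own pace and stop on an object; the grip force is fixed at half the most. Time passes only in rows, so rows that repeat a pose let the fingers close, or fill a call up. It gives the time, the measured TCP pose, the force and the opening at its end, in the units of the state.
- r.sense(): the state, without advancing time (a new reading comes with each control period).
- r.capture(name): name is "scene" or "top"; returns (picture, depth): 400x640x3 uint8, blue, green, red; 400x640 float32, m along the optical axis (not along the pixel's ray), 0 where there is no reading.
- r.calibration(name): a dict with "fx", "fy", "cx", "cy" (pixels), "k1" (the pictures are not rectified: a ray, as slopes to the right and down, at radius r is drawn at 1 + k1 r^2 times it, then the intrinsics apply), "R" (3x3) and "t" (3): a world point X has camera coordinates R X + t. Camera axes: x right, y down, z forward; pixel columns grow to the right and rows downward; lengths in m; the calibration is good to about 2 mm. A picture is of the moment at which its call begins. calibration takes no time and is no camera call.
- r.finish_job(): hands the job in, once; it reports no verdict.
Trained networks look in the newest picture that a camera, given by its name, has taken for a name from the list of things; names that differ only in an ending like _2 or _b are one class to them, and where a whole thing is asked for, a point or a joint stands for the part that bears it (a point fixed in the world has none). Each returns a list of dicts, best first, with "confidence" (0 to 1); they miss things now and then, are a little off and sometimes report something else, mostly with a low value. They report only what shows in the picture. A call takes as long as a camera call. They do not tell look-alikes from the thing itself.
- r.cut_out(query, camera): "region" (400x640 bool, what is visible of it) and "uv" ([column, row] in pixels, amid what is visible of it).
The state is a dict: "time_s": time; "joints": joint angles; "joint_velocities": joint speeds; "effort": joint torques, N m; "tcp_pos": TCP position; "ee_rot": TCP orientation; "wrist_force": force on the tool from outside, world axes, zero at the start; "moment": the same for the moment, N m; "gripper_width": opening from 0.0 (shut) to 1.0 (fully open).
Only numpy, scipy, OpenCV 4.12 (cv2) and the standard library are available. Lean on these libraries where they do the work, as an engineer would, in place of code of your own. Each camera call takes 0.05 s, during which the arm holds its last target.

## Working session

There is one attempt and no reset: what is moved stays moved. The work goes in short steps, Python scripts to look and compute and a shell command to move; the robot and the scene stay as the last step left them, time stands still between calls to the robot, and variables do not carry over. Pictures are saved under pics/ and viewed, and the job is handed in when it is done.

```bash
ls; mkdir -p pics; cat > h.py <<'E'
import numpy as np, cv2
from station import r
def ray(cal,u,v):
    x=(u-cal['cx'])/cal['fx'];y=(v-cal['cy'])/cal['fy']
    xd,yd=x,y
    for _ in range(30):
        s=1+cal['k1']*(x*x+y*y); x,y=xd/s,yd/s
    return x,y
def world(cal,u,v,d):
    x,y=ray(cal,u,v); R=np.array(cal['R']);t=np.array(cal['t'])
    p=np.stack([x*d,y*d,d+0*x],-1)
    return (p-t)@R
def onplane(cal,u,v,z):
    x,y=ray(cal,u,v);R=np.array(cal['R']);t=np.array(cal['t'])
    c=-R.T@t; dd=R.T@np.array([x,y,1.0]); return c+dd*(z-c[2])/dd[2]
def proj(cal,X):
    p=np.array(X)@np.array(cal['R']).T+np.array(cal['t']);x=p[...,0]/p[...,2];y=p[...,1]/p[...,2]
    s=1+cal['k1']*(x*x+y*y);return np.stack([cal['fx']*x*s+cal['cx'],cal['fy']*y*s+cal['cy']],-1)
E
python3 - <<'E'
from h import *
for n in ("scene","top"):
    p,d=r.capture(n); cv2.imwrite(f'pics/{n}0.png',p); np.save(f'pics/{n}0.npy',d)
    c=r.calibration(n); print(n,{k:np.round(v,3).tolist() for k,v in c.items()})
    for q in ("mic","talk_bar_top","knob_top","switch_box"):
        for o in r.cut_out(q,n):
            m=o['region']; print(q,round(o['confidence'],2),np.round(o['uv'],0),m.sum())
print(r.sense())
E
```

```text
pics
scene {'fx': 386.069, 'fy': 386.069, 'cx': 322.285, 'cy': 197.335, 'k1': -0.029, 'R': [[-0.708, 0.706, 0.002], [0.551, 0.554, -0.625], [-0.442, -0.441, -0.781]], 't': [0.402, -0.245, 1.513]}
mic 0.87 [419. 216.] 2234
mic 0.8 [375. 277.] 2630
talk_bar_top 0.75 [402. 207.] 331
talk_bar_top 0.61 [392. 259.] 325
talk_bar_top 0.2 [376. 277.] 2565
knob_top 0.4 [276. 170.] 131
switch_box 0.65 [270. 182.] 1230
top {'fx': 378.929, 'fy': 378.929, 'cx': 311.564, 'cy': 200.397, 'k1': 0.0, 'R': [[0.01, -1.0, -0.002], [-0.986, -0.009, -0.167], [0.167, 0.003, -0.986]], 't': [-0.028, 0.552, 1.2]}
mic 0.78 [232. 261.] 2207
mic 0.65 [224. 183.] 2062
talk_bar_top 0.89 [250. 253.] 363
talk_bar_top 0.66 [226. 202.] 412
knob_top 0.61 [378. 198.] 137
knob_top 0.39 [311. 144.] 210
switch_box 0.84 [377. 193.] 1436
{'time_s': 0.5, 'joints': array([-6.11555447e+01,  2.20442555e+01,  4.49286954e-01, -1.83514277e-03,
       -6.84095492e+01, -1.48163032e+01]), 'joint_velocities': array([-0.0241268 , -0.16920931,  0.0571322 ,  0.01800875, -0.02462671,
        0.12761184]), 'effort': array([ 2.94028869e-04, -3.90073156e+01,  1.87447625e+01,  4.22075137e+00,
        1.50043453e-02, -4.77299182e-05]), 'tcp_pos': array([ 0.15151401, -0.60631563,  0.2224953 ]), 'ee_rot': array([[-2.42387183e-01,  9.70179599e-01, -1.19528337e-05],
       [ 9.70179595e-01,  2.42387183e-01,  8.34351693e-05],
       [ 8.38443127e-05,  8.62722029e-06, -9.99999996e-01]]), 'wrist_force': array([ 0.26918332, -0.21055728,  0.39309531]), 'moment': array([-0.00847607,  0.08510808, -0.00458341]), 'gripper_width': 0.9998969986132569}
```

View pics/scene0.png

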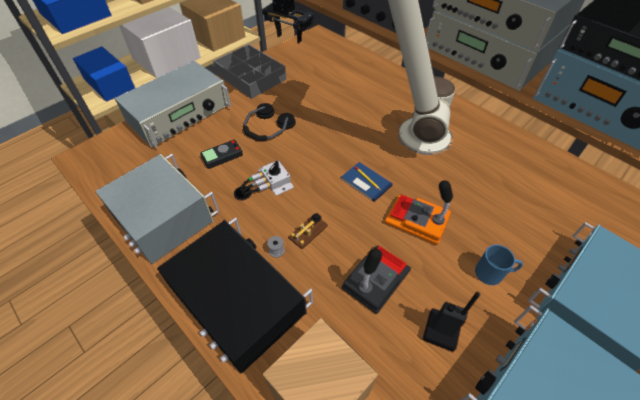

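View pics/top0.png

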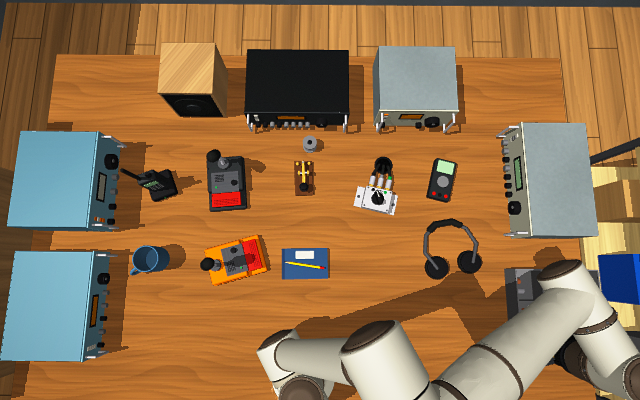

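The candidates for the mic in the top view are a dark grey one at (226,183), with its bar at (226,202), and an orange one at (235,260). The grey one fits the description, and orange is ruled out. The aluminium switch is at (377,197). I'll check both in enlarged crops.

```bash
python3 - <<'E'
from h import *
a=cv2.imread('pics/top0.png');b=cv2.imread('pics/scene0.png')
f=lambda im,x,y,w=80,h=72:cv2.resize(im[y:y+h,x:x+w],(400,300*1),interpolation=cv2.INTER_CUBIC)
g=np.vstack([np.hstack([f(a,190,145),f(a,337,150)]),np.hstack([f(b,335,240),f(b,232,148)])])
cv2.imwrite('pics/crop0.png',g)
E
```

```text
(no output)
```

View pics/crop0.png

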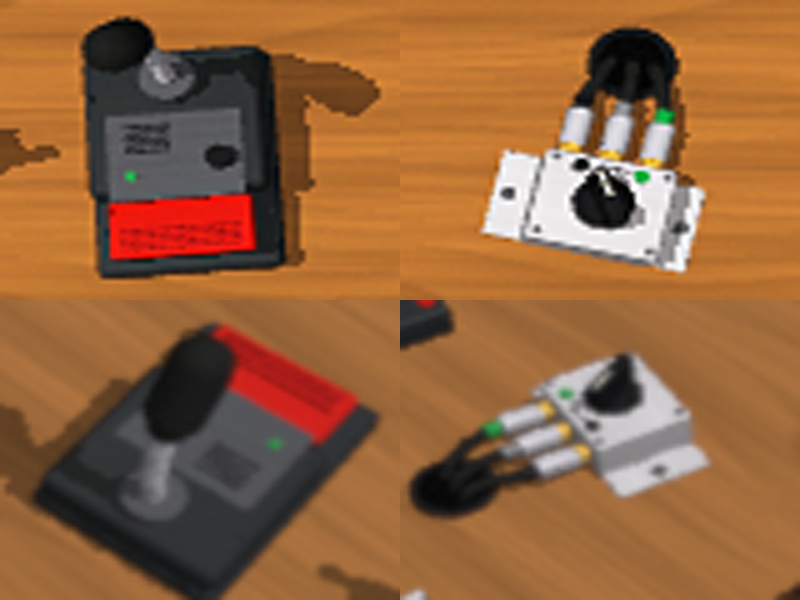

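The crop confirms it: a dark grey mic with a red bar at its front, and a white switch with the black dot to the left of the knob and green to the right. Next I'll measure.

```bash
python3 - <<'E'
from h import *
U,V=np.meshgrid(np.arange(640.),np.arange(400.))
for n in ("top","scene"):
    im=cv2.imread(f'pics/{n}0.png');d=np.load(f'pics/{n}0.npy');c=r.calibration(n)
    W=world(c,U,V,d); hsv=cv2.cvtColor(im,cv2.COLOR_BGR2HSV)
    red=((hsv[...,0]<6)|(hsv[...,0]>174))&(hsv[...,1]>190)&(hsv[...,2]>120)
    if n=="top": mb=(slice(190,215),slice(200,255)); sb=(slice(170,220),slice(345,405))
    else: mb=(slice(240,285),slice(370,415)); sb=(slice(155,195),slice(255,300))
    M=np.zeros_like(red);M[mb]=red[mb]; P=W[M&(d>0)]
    print(n,'red',len(P),P.mean(0).round(4),np.percentile(P[:,2],[5,50,95]).round(4))
    # corners on fixed height
    cn=cv2.findContours(M.astype(np.uint8),cv2.RETR_EXTERNAL,cv2.CHAIN_APPROX_NONE)[0];cn=max(cn,key=cv2.contourArea)[:,0].astype(float)
    Q=np.array([onplane(c,u,v,.043)[:2] for u,v in cn]); R=cv2.minAreaRect((Q*1000).astype(np.float32));print(' bar rect at z43',np.round(R[0],1),np.round(R[1],1),R[2])
    S=np.zeros_like(red);S[sb]=True
    top=S&(abs(W[...,2]-.038)<.006)&(hsv[...,1]<50)&(hsv[...,2]>130)
    P=W[top];R=cv2.minAreaRect((P[:,:2]*1000).astype(np.float32));print(' boxtop',top.sum(),np.median(P[:,2]).round(4),np.round(R[0],1),np.round(R[1],1),R[2])
    k=S&(W[...,2]>.058)&(W[...,2]<.09)
    P=W[k];R=cv2.minAreaRect((P[:,:2]*1000).astype(np.float32));print(' knob',k.sum(),np.percentile(P[:,2],[5,50,95]).round(4),P.mean(0).round(4),np.round(R[0],1),np.round(R[1],1),R[2])
    w=np.linalg.svd(P[:,:2]-P[:,:2].mean(0))[2][0];print(' axis',w,np.degrees(np.arctan2(w[1],w[0])))
    # mic low base
    for o in r.cut_out('mic',n):
        m=o['region']&(W[...,2]>.040)&(W[...,2]<.052)&(hsv[...,1]<90)
        P=W[m];R=cv2.minAreaRect((P[:,:2]*1000).astype(np.float32));print(' mic',o['uv'],np.round(R[0],1),np.round(R[1],1),R[2])
E
```

```text
top red 378 [0.5547 0.261  0.042 ] [0.0379 0.042  0.0466]
 bar rect at z43 [554.8 260.5] [44.9 93.5] 5.405932426452637
 boxtop 420 0.0371 [ 579.4 -242.3] [ 89.2 109.3] 77.4658432006836
 knob 67 [0.0594 0.0671 0.0717] [ 0.5618 -0.2378  0.0666] [ 562.1 -238.1] [45.7 13.5] 20.792280197143555
 axis [-0.94068202 -0.33928945] -160.16641076785893
 mic [232.3, 261.0] [356.6 229.6] [87.5 80.3] 16.346004486083984
 mic [224.4, 182.8] [637.7 268.7] [120.3 118. ] 6.333781719207764
scene red 320 [0.5538 0.2697 0.044 ] [0.0388 0.0417 0.0444]
 bar rect at z43 [556.3 261.7] [41.8 95.1] 5.172614574432373
 boxtop 271 0.037 [ 564.4 -237.6] [90.5 73.5] 76.90596771240234
 knob 55 [0.0584 0.0675 0.0698] [ 0.5653 -0.2367  0.066 ] [ 564.8 -238.5] [47.1 15.5] 20.909793853759766
 axis [0.93869264 0.34475516] 20.166850458738555
 mic [419.0, 216.1] [354.7 237.7] [90.4 97.5] 16.388065338134766
 mic [374.9, 277.2] [639.7 270.6] [124.2 118.5] 5.705317497253418
```

Measured, in agreement between the two views:

| Item | Position (m) | Height | Yaw |
|---|---|---|---|
| Knob | (0.563, -0.238) | about 0.07 | 20.8° |
| Switch box | – | – | -13° |
| Mic | – | – | about 5.5° |
| Press point | (0.547, 0.260) | 0.043 | – |

From the box yaw, the green dot should be at about -50°. Now I'll move over the knob.

```bash
python3 -m jog '[[[0.006,0.012,0],[0,0,0]],[[0.02,0.038,0],[0,0,0]],[[0.037,0.071,0],[0,0,-0.3]],[[0.055,0.104,0],[0,0,-0.6]],[[0.072,0.137,0],[0,0,-0.9]],[[0.09,0.170,0],[0,0,-1.2]],[[0.107,0.203,0],[0,0,-1.3]],[[0.125,0.237,0],[0,0,-1.3]],[[0.142,0.270,0],[0,0,-1.3]],[[0.157,0.299,0],[0,0,-1.3]]]'
python3 - <<'E'
from h import *
s=r.sense();R=s['ee_rot'];print(s['tcp_pos'],R.round(3).tolist(),s['joints'].round(1))
print('to knob',R.T@(np.array([.5634,-.2383,.120])-s['tcp_pos']), np.degrees(np.arctan2(R[1,0],R[0,0])))
E
```

```text
time_s: 1.43
tcp_pos: [0.4052, -0.3792, 0.2229]
ee_rot: [[-0.352, 0.936, 0.001], [0.936, 0.352, -0.0], [-0.0, 0.001, -1.0]]
wrist_force: [0.8, -0.6, 0.6]
gripper_width: 1.004
[ 0.40518089 -0.37922718  0.22292619] [[-0.352, 0.936, 0.001], [0.936, 0.352, -0.0], [-0.0, 0.001, -1.0]] [-26.4  15.2  -9.5  -0.  -65.2 -43. ]
to knob [0.07632194 0.19760265 0.10303257] 110.59280440974057
```

```bash
python3 -m jog '[[[0.008,0.020,0.002],[0,0,0]],[[0.02,0.052,0.012],[0,0,0]],[[0.032,0.084,0.028],[0,0,0]],[[0.044,0.115,0.045],[0,0,0]],[[0.056,0.145,0.062],[0,0,0]],[[0.066,0.172,0.08],[0,0,0]],[[0.073,0.190,0.095],[0,0,0]],[[0.076,0.197,0.103],[0,0,0]],[[0.076,0.197,0.103],[0,0,0]],[[0.076,0.197,0.103],[0,0,0]]]'
python3 - <<'E'
from h import *
s=r.sense();R=s['ee_rot'];print(s['tcp_pos'],s['joints'].round(1))
print('to knob',R.T@(np.array([.5634,-.2383,.049])-s['tcp_pos']), np.degrees(np.arctan2(R[1,0],R[0,0])))
for n in ("scene","top"):
    p,d=r.capture(n);cv2.imwrite(f'pics/{n}1.png',cv2.resize(p[120:220,(220 if n=='scene' else 310):(320 if n=='scene' else 410)+30],(780,600)))
E
```

```text
time_s: 2.27
tcp_pos: [0.5611, -0.2411, 0.1195]
ee_rot: [[-0.351, 0.936, -0.001], [0.936, 0.351, -0.0], [0.0, -0.001, -1.0]]
wrist_force: [-0.6, -0.9, -0.3]
gripper_width: 0.999
[ 0.56109192 -0.24106049  0.11951548] [ -8.1  25.7  -9.5   0.  -54.8 -61.4]
to knob [0.00175539 0.00319881 0.07051288] 110.57071649117718
```

View pics/scene1.png

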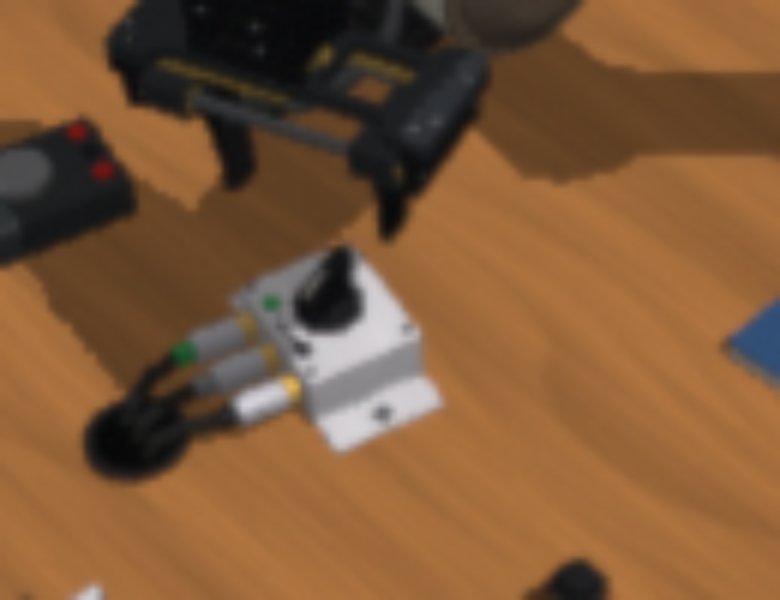

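The fingers are open above the knob at crop (340,290), with the body's long side along the jaw axis. I'll descend and close.

```bash
python3 -m jog '[[[0.001,0.002,0.005],[0,0,0]],[[0.002,0.003,0.015],[0,0,0]],[[0.002,0.003,0.027],[0,0,0]],[[0.002,0.003,0.039],[0,0,0]],[[0.002,0.003,0.05],[0,0,0]],[[0.002,0.003,0.06],[0,0,0]],[[0.002,0.003,0.067],[0,0,0]],[[0.002,0.003,0.070],[0,0,0]],[[0.002,0.003,0.070],[0,0,0]],[[0.002,0.003,0.070],[0,0,0]]]'
python3 -m jog '[[[0,0,0],[0,0,0]],[[0,0,0],[0,0,0]],[[0,0,0],[0,0,0]],[[0,0,0],[0,0,0]],[[0,0,0],[0,0,0]],[[0,0,0],[0,0,0]],[[0,0,0],[0,0,0]],[[0,0,0],[0,0,0]],[[0,0,0],[0,0,0]],[[0,0,0],[0,0,0]]]' 0
python3 - <<'E'
from h import *
s=r.sense();R=s['ee_rot'];print(s['tcp_pos'],s['wrist_force'],s['moment'],s['gripper_width']*87)
E
```

```text
time_s: 3.2
tcp_pos: [0.5638, -0.2385, 0.0497]
ee_rot: [[-0.351, 0.936, 0.0], [0.936, 0.351, -0.0], [-0.0, 0.0, -1.0]]
wrist_force: [-0.1, 0.3, 0.2]
gripper_width: 1.002
time_s: 4.03
tcp_pos: [0.5635, -0.2384, 0.0495]
ee_rot: [[-0.351, 0.937, -0.0], [0.937, 0.351, -0.0], [0.0, -0.0, -1.0]]
wrist_force: [-0.4, 0.7, -0.6]
gripper_width: 0.325
[ 0.56345934 -0.23838055  0.04953085] [-0.37449493  0.69649049 -0.63404939] [ 0.00768699 -0.00352243  0.01485081] 28.270931347308643
```

```bash
python3 -m jog '[[[0,0,0],[0,0,0]],[[0,0,0],[0,0,0]],[[0,0,0],[0,0,0]],[[0,0,0],[0,0,0]],[[0,0,0],[0,0,0]],[[0,0,0],[0,0,0]],[[0,0,0],[0,0,0]],[[0,0,0],[0,0,0.3]],[[0,0,0],[0,0,0.9]],[[0,0,0],[0,0,1.5]]]'
python3 - <<'E'
from h import *
s=r.sense();R=s['ee_rot'];print(s['tcp_pos'],s['wrist_force'],s['moment'],s['gripper_width']*87,np.degrees(np.arctan2(R[1,0],R[0,0])))
E
```

```text
time_s: 4.87
tcp_pos: [0.5639, -0.2391, 0.0496]
ee_rot: [[-0.223, 0.975, 0.001], [0.975, 0.223, -0.001], [-0.001, 0.001, -1.0]]
wrist_force: [1.4, -5.2, -2.6]
gripper_width: 0.147
[ 0.56390308 -0.23906383  0.04959676] [ 1.36997544 -5.2317454  -2.61950422] [-1.40694702 -0.38826983  0.08704154] 12.761432875634501 102.9086091595416
```

The fingers hold the knob at 12.8 mm, and the torque of 0.087 N m matches its stiffness. I'll keep turning.

```bash
python3 -m jog '[[[0,0,0],[0,0,0.8]],[[0,0,0],[0,0,1.8]],[[0,0,0],[0,0,2.8]],[[0,0,0],[0,0,3.8]],[[0,0,0],[0,0,4.8]],[[0,0,0],[0,0,5.8]],[[0,0,0],[0,0,6.8]],[[0,0,0],[0,0,7.8]],[[0,0,0],[0,0,8.6]],[[0,0,0],[0,0,9]]]'
python3 - <<'E'
from h import *
s=r.sense();R=s['ee_rot'];print(s['tcp_pos'],s['wrist_force'],s['moment'],s['gripper_width']*87,np.degrees(np.arctan2(R[1,0],R[0,0])),s['joints'].round(1))
E
```

```text
time_s: 5.7
tcp_pos: [0.564, -0.2388, 0.0496]
ee_rot: [[0.532, 0.847, 0.001], [0.847, -0.532, -0.001], [0.0, 0.001, -1.0]]
wrist_force: [1.1, -4.0, -2.8]
gripper_width: 0.146
[ 0.5639924  -0.23881726  0.04960153] [ 1.0741113  -4.03719461 -2.82051835] [-1.23759499 -0.47141016  0.10587752] 12.703103136420056 57.88228124936046 [  -7.8   30.4  -13.3    0.   -46.2 -114.3]
```

Remaining: about 18° to the estimated stop. I'll approach it slowly and watch the moment.

```bash
python3 -m jog '[[[0,0,0],[0,0,0.4]],[[0,0,0],[0,0,0.9]],[[0,0,0],[0,0,1.4]],[[0,0,0],[0,0,1.9]],[[0,0,0],[0,0,2.4]],[[0,0,0],[0,0,2.8]],[[0,0,0],[0,0,3.1]],[[0,0,0],[0,0,3.3]],[[0,0,0],[0,0,3.4]],[[0,0,0],[0,0,3.4]]]'
python3 - <<'E'
from h import *
s=r.sense();R=s['ee_rot'];print(s['tcp_pos'],s['wrist_force'],s['moment'],s['gripper_width']*87,np.degrees(np.arctan2(R[1,0],R[0,0])))
E
python3 -m jog '[[[0,0,0],[0,0,0.1]],[[0,0,0],[0,0,0.2]],[[0,0,0],[0,0,0.3]],[[0,0,0],[0,0,0.4]],[[0,0,0],[0,0,0.5]],[[0,0,0],[0,0,0.6]],[[0,0,0],[0,0,0.6]],[[0,0,0],[0,0,0.6]],[[0,0,0],[0,0,0.6]],[[0,0,0],[0,0,0.6]]]'
python3 - <<'E'
from h import *
s=r.sense();R=s['ee_rot'];print(s['tcp_pos'],s['wrist_force'],s['moment'],s['gripper_width']*87,np.degrees(np.arctan2(R[1,0],R[0,0])))
E
```

```text
time_s: 6.53
tcp_pos: [0.564, -0.2387, 0.0496]
ee_rot: [[0.754, 0.656, 0.001], [0.656, -0.754, -0.001], [0.001, 0.001, -1.0]]
wrist_force: [2.6, -4.5, -2.5]
gripper_width: 0.149
[ 0.56403081 -0.23873718  0.04960853] [ 2.62133799 -4.463072   -2.49021668] [-1.45291455 -0.69309603  0.04657693] 12.927507382651575 41.0280106484298
time_s: 7.37
tcp_pos: [0.5641, -0.2387, 0.0496]
ee_rot: [[0.786, 0.618, 0.001], [0.618, -0.786, -0.001], [0.0, 0.001, -1.0]]
wrist_force: [2.2, -5.3, -2.9]
gripper_width: 0.147
[ 0.56405628 -0.2387472   0.04961033] [ 2.15593496 -5.31172316 -2.94820562] [-1.5306177  -0.70502047  0.55130691] 12.828255940835756 38.1768006119411
```

The moment jumped from 0.05–0.1 to 0.55 N m at 38.2° (39.8° expected), so the knob is at its stop. I'll release, lift and check.

```bash
python3 -m jog '[[[0,0,0],[0,0,0]],[[0,0,0],[0,0,0]],[[0,0,0],[0,0,0]],[[0,0,0],[0,0,0]],[[0,0,0],[0,0,0]],[[0,0,0],[0,0,0]],[[0,0,0],[0,0,0]],[[0,0,0],[0,0,0]],[[0,0,-0.003],[0,0,0]],[[0,0,-0.010],[0,0,0]]]' 0.05
python3 -m jog '[[[0,0,-0.01],[0,0,0]],[[0,0,-0.03],[0,0,0]],[[0,0,-0.055],[0,0,0]],[[0,-0.01,-0.08],[0,0,0]],[[0,-0.03,-0.105],[0,0,0]],[[0,-0.05,-0.13],[0,0,0]],[[0,-0.07,-0.15],[0,0,0]],[[0,-0.08,-0.16],[0,0,0]],[[0,-0.08,-0.16],[0,0,0]],[[0,-0.08,-0.16],[0,0,0]]]'
python3 - <<'E'
from h import *
s=r.sense();R=s['ee_rot'];print(s['tcp_pos'],s['gripper_width']*87,np.degrees(np.arctan2(R[1,0],R[0,0])))
U,V=np.meshgrid(np.arange(640.),np.arange(400.))
ims=[]
for n in ("scene","top"):
    p,d=r.capture(n);x,y=(232,148) if n=="scene" else (337,150)
    ims.append(cv2.resize(p[y:y+72,x:x+80],(400,360),interpolation=cv2.INTER_CUBIC))
    W=world(r.calibration(n),U,V,d)
    k=(W[...,2]>.058)&(W[...,2]<.09)&(np.hypot(W[...,0]-.5634,W[...,1]+.2385)<.03); P=W[k]
    if len(P)>9:
        R=cv2.minAreaRect((P[:,:2]*1000).astype(np.float32));w=np.linalg.svd(P[:,:2]-P[:,:2].mean(0))[2][0];print(n,k.sum(),P.mean(0).round(4),np.round(R[0],1),np.round(R[1],1),R[2],np.degrees(np.arctan2(w[1],w[0])))
cv2.imwrite('pics/turned.png',np.hstack(ims))
E
```

```text
time_s: 8.2
tcp_pos: [0.5627, -0.2382, 0.059]
ee_rot: [[0.788, 0.616, -0.002], [0.616, -0.788, 0.001], [-0.001, -0.002, -1.0]]
wrist_force: [0.5, -0.5, 0.0]
gripper_width: 0.569
time_s: 9.03
tcp_pos: [0.5144, -0.1752, 0.2203]
ee_rot: [[0.787, 0.617, 0.002], [0.617, -0.787, 0.0], [0.002, 0.001, -1.0]]
wrist_force: [-0.3, 0.0, -0.3]
gripper_width: 0.572
[ 0.51439703 -0.17516027  0.22031113] 49.806972283955794 38.06295751695687
scene 61 [ 0.5659 -0.2369  0.0666] [ 563.6 -238.8] [17.1 44.8] 36.924095153808594 129.32180895430437
```

View pics/turned.png

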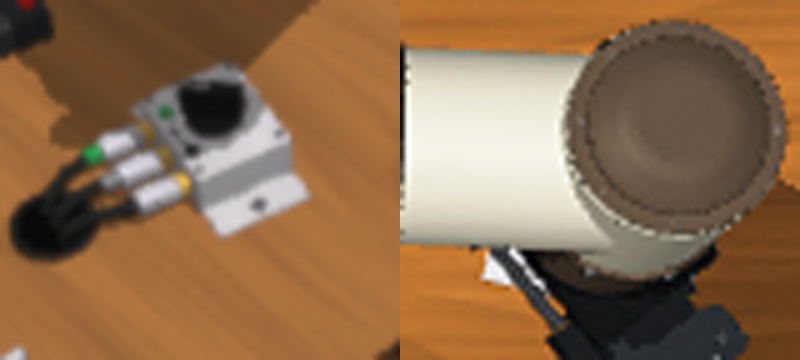

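The knob now points to the green dot: the scene crop shows it, and the axis is at -50.7°. That is 71° from the start and matches the predicted green direction. Now to the mic, with the fingers closed.

```bash
python3 -m jog '[[[0.007,-0.008,0],[0,0,-0.3]],[[0.022,-0.024,0],[0,0,-1.2]],[[0.046,-0.050,0],[0,0,-2.4]],[[0.072,-0.079,0],[0,0,-3.6]],[[0.098,-0.107,0],[0,0,-4.8]],[[0.124,-0.136,0],[0,0,-6]],[[0.15,-0.164,0],[0,0,-7.2]],[[0.176,-0.193,0],[0,0,-8.4]],[[0.198,-0.217,0],[0,0,-9.6]],[[0.21,-0.230,0],[0,0,-10.5]]]' 0
python3 - <<'E'
from h import *
s=r.sense();R=s['ee_rot'];print(s['tcp_pos'],np.degrees(np.arctan2(R[1,0],R[0,0])),s['joints'].round(1))
print(R.T@(np.array([.547,.260,.15])-s['tcp_pos']))
E
```

```text
time_s: 9.97
tcp_pos: [0.538, 0.1387, 0.2179]
ee_rot: [[-0.017, 1.0, -0.002], [1.0, 0.017, -0.001], [-0.001, -0.002, -1.0]]
wrist_force: [0.0, -0.8, -0.3]
gripper_width: 0.014
[0.53797189 0.13867819 0.21792134] 91.00053306875483 [  31.2   15.6   -9.8   -0.   -64.8 -120.2]
[0.12119889 0.01127447 0.06780495]
```

```bash
python3 -m jog '[[[0.01,0.001,0],[0,0,-0.1]],[[0.03,0.003,0.003],[-0.2,0,-0.3]],[[0.052,0.005,0.012],[-0.5,0,-0.5]],[[0.074,0.007,0.027],[-0.8,0,-0.7]],[[0.094,0.009,0.044],[-1.1,0,-0.9]],[[0.11,0.010,0.062],[-1.4,0,-0.95]],[[0.119,0.011,0.08],[-1.6,0,-0.95]],[[0.121,0.011,0.096],[-1.6,0,-0.95]],[[0.121,0.011,0.105],[-1.6,0,-0.95]],[[0.121,0.011,0.108],[-1.6,0,-0.95]]]'
python3 - <<'E'
from h import *
s=r.sense();R=s['ee_rot'];print(s['tcp_pos'],R.round(3),s['wrist_force'],np.degrees(np.arctan2(R[1,0],R[0,0])),s['joints'].round(1))
print(R.T@(np.array([.547,.260,.05])-s['tcp_pos']))
U,V=np.meshgrid(np.arange(640.),np.arange(400.))
p,d=r.capture('scene');cv2.imwrite('pics/mic1.png',cv2.resize(p[190:330,310:480],(728,600),interpolation=cv2.INTER_CUBIC))
p,d=r.capture('top');cv2.imwrite('pics/knob1.png',cv2.resize(p[140:230,180:420],(800,300),interpolation=cv2.INTER_CUBIC))
W=world(r.calibration('top'),U,V,d)
k=(W[...,2]>.058)&(W[...,2]<.09)&(np.hypot(W[...,0]-.5634,W[...,1]+.2385)<.03); P=W[k]
w=np.linalg.svd(P[:,:2]-P[:,:2].mean(0))[2][0];print(k.sum(),P.mean(0).round(4),np.degrees(np.arctan2(w[1],w[0])))
E
```

```text
time_s: 10.8
tcp_pos: [0.5469, 0.255, 0.1089]
ee_rot: [[-0.09, 0.987, 0.135], [0.996, 0.09, 0.004], [-0.009, 0.135, -0.991]]
wrist_force: [0.0, 0.1, 0.6]
gripper_width: 0.002
[0.54688857 0.25501977 0.10889737] [[-0.09   0.987  0.135]
 [ 0.996  0.09   0.004]
 [-0.009  0.135 -0.991]] [0.0397253  0.07263205 0.58165467] 95.17176372246352 [  42.9   22.7  -19.8    7.7  -41.9 -133.2]
[ 0.00545616 -0.007381    0.05839063]
59 [ 0.5614 -0.2377  0.0673] 128.81745430387448
```

View pics/mic1.png

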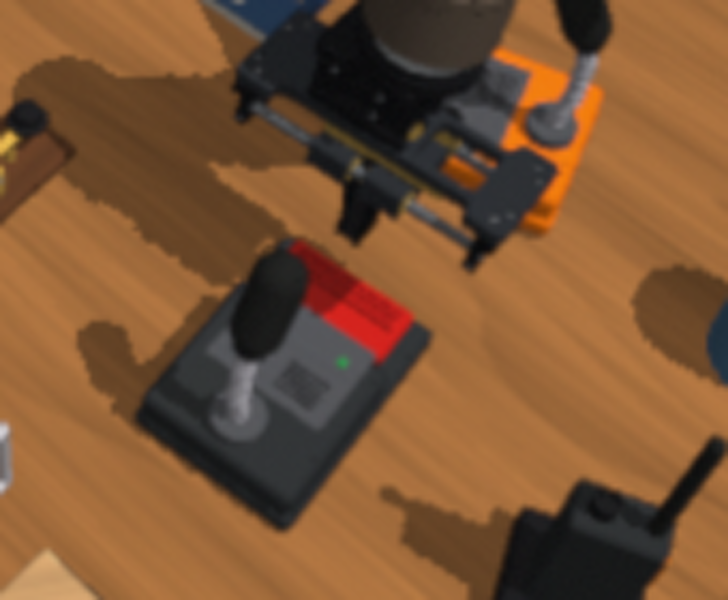

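View pics/knob1.png

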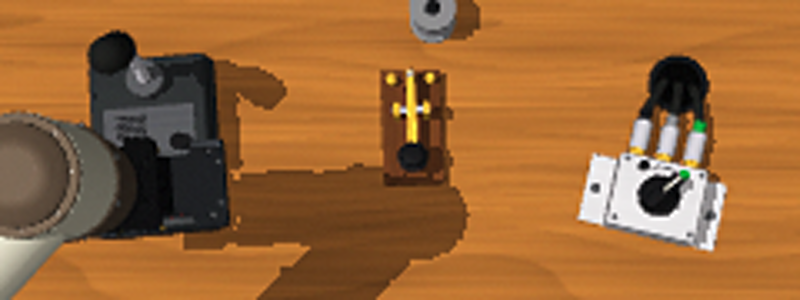

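The knob points to green in the top view too (axis -51.2°). The fingertips are above the red bar, leaning away from the foam head, and the mic has not moved. Descending to just above the bar.

```bash
python3 -m jog '[[[0.001,-0.001,0.004],[0,0,0]],[[0.002,-0.002,0.012],[0,0,0]],[[0.003,-0.003,0.022],[0,0,0]],[[0.003,-0.004,0.032],[0,0,0]],[[0.003,-0.005,0.041],[0,0,0]],[[0.003,-0.006,0.048],[0,0,0]],[[0.003,-0.007,0.053],[0,0,0]],[[0.003,-0.008,0.057],[0,0,0]],[[0.003,-0.008,0.057],[0,0,0]],[[0.003,-0.008,0.057],[0,0,0]]]'
python3 - <<'E'
from h import *
s=r.sense();R=s['ee_rot'];print(s['tcp_pos'],s['wrist_force'],s['moment'],np.degrees(np.arctan2(R[1,0],R[0,0])))
for z in (.045,.0376): print(R.T@(np.array([.547,.260,z])-s['tcp_pos']))
for n in ("scene","top"):print(n,proj(r.calibration(n),[[.547,.26,.043]]))
p,d=r.capture('scene');cv2.imwrite('pics/mic2.png',cv2.resize(p[220:300,340:440],(750,600),interpolation=cv2.INTER_CUBIC))
E
```

```text
time_s: 11.73
tcp_pos: [0.5476, 0.259, 0.0539]
ee_rot: [[-0.092, 0.986, 0.139], [0.996, 0.092, 0.007], [-0.006, 0.139, -0.99]]
wrist_force: [0.2, 0.4, 0.2]
gripper_width: 0.007
[0.54762938 0.25899323 0.0539105 ] [0.21539457 0.3961038  0.18654961] [-0.01868598  0.21498653  0.01639408] 95.27128051495889
[ 0.00111269 -0.00176699  0.00874336]
[ 0.00115619 -0.00279581  0.01607136]
scene [[390.44663155 256.71053341]]
top [[225.96347822 201.36821776]]
```

View pics/mic2.png

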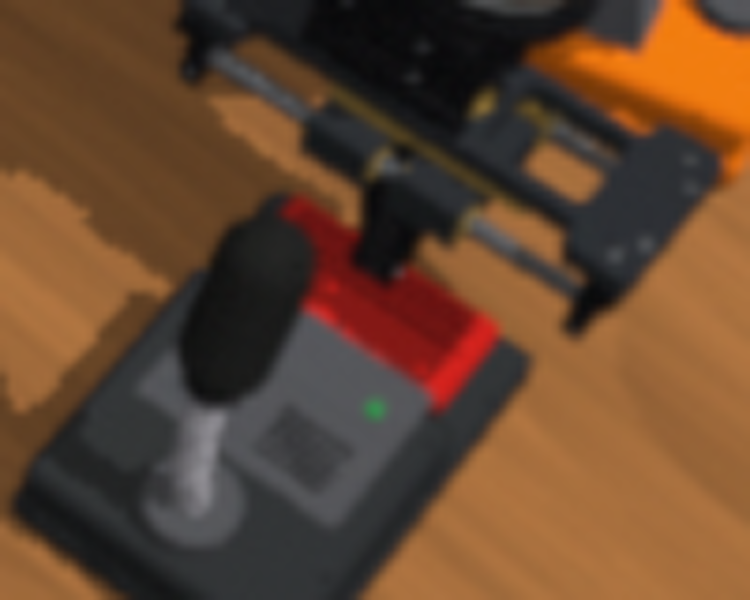

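The fingertips are centred over the red bar at crop (380,270), about 10 mm above it. I'll go to contact in small steps.

```bash
python3 -m jog '[[[0.0003,-0.0005,0.002],[0,0,0]],[[0.0006,-0.001,0.004],[0,0,0]],[[0.001,-0.0015,0.006],[0,0,0]],[[0.001,-0.0017,0.008],[0,0,0]],[[0.001,-0.0018,0.009],[0,0,0]],[[0.001,-0.0019,0.0096],[0,0,0]],[[0.001,-0.002,0.010],[0,0,0]],[[0.001,-0.002,0.010],[0,0,0]],[[0.001,-0.002,0.010],[0,0,0]],[[0.001,-0.002,0.010],[0,0,0]]]'
python3 -c "
from h import *
s=r.sense();print(s['tcp_pos'],s['wrist_force'])"
python3 -m jog '[[[0,0,0.0003],[0,0,0]],[[0,0,0.0006],[0,0,0]],[[0,-0.0001,0.0009],[0,0,0]],[[0,-0.0002,0.0012],[0,0,0]],[[0,-0.0002,0.0015],[0,0,0]],[[0,-0.0003,0.0018],[0,0,0]],[[0,-0.0003,0.002],[0,0,0]],[[0,-0.0003,0.002],[0,0,0]],[[0,-0.0003,0.002],[0,0,0]],[[0,-0.0003,0.002],[0,0,0]]]'
python3 -c "
from h import *
s=r.sense();print(s['tcp_pos'],s['wrist_force'])"
```

```text
time_s: 12.62
tcp_pos: [0.5468, 0.2598, 0.0439]
ee_rot: [[-0.092, 0.986, 0.139], [0.996, 0.092, 0.007], [-0.006, 0.139, -0.99]]
wrist_force: [-1.3, -0.2, 2.3]
gripper_width: 0.005
[0.54684877 0.25978242 0.04390348] [-1.27237099 -0.22919605  2.3350613 ]
time_s: 13.45
tcp_pos: [0.5469, 0.2598, 0.0418]
ee_rot: [[-0.092, 0.986, 0.139], [0.996, 0.092, 0.007], [-0.006, 0.139, -0.99]]
wrist_force: [-1.7, -0.3, 1.7]
gripper_width: 0.002
[0.54685829 0.25977999 0.04177184] [-1.72438811 -0.29901989  1.73309354]
```

```bash
cat > f.py <<'E'
from h import *
F=[];Z=[]
for i in range(8):
    s=r.sense();F.append(s['wrist_force']);Z.append(s['tcp_pos']);r.capture('scene')
print('AVG',np.mean(F,0).round(2),np.std(F,0).round(2),np.mean(Z,0).round(5),s['time_s'])
E
python3 f.py
python3 -m jog '[[[0,0,0.0003],[0,0,0]],[[0,0,0.0006],[0,0,0]],[[0,-0.0001,0.0009],[0,0,0]],[[0,-0.0002,0.0012],[0,0,0]],[[0,-0.0002,0.0015],[0,0,0]],[[0,-0.0002,0.0015],[0,0,0]],[[0,-0.0002,0.0015],[0,0,0]],[[0,-0.0002,0.0015],[0,0,0]],[[0,-0.0002,0.0015],[0,0,0]],[[0,-0.0002,0.0015],[0,0,0]]]'
python3 f.py
```

```text
AVG [-1.94  0.09  2.31] [0.44 0.33 0.48] [0.54686 0.25978 0.04176] 13.8
time_s: 14.68
tcp_pos: [0.5469, 0.2598, 0.0402]
ee_rot: [[-0.092, 0.986, 0.139], [0.996, 0.092, 0.007], [-0.006, 0.139, -0.99]]
wrist_force: [-2.4, -0.8, 2.7]
gripper_width: 0.006
AVG [-2.59 -0.32  3.  ] [0.41 0.42 0.35] [0.54688 0.25978 0.04025] 15.0333
```

```bash
python3 -m jog '[[[0,-0.0001,0.0002],[0,0,0]],[[0,-0.0003,0.0004],[0,0,0]],[[0,-0.0005,0.0006],[0,0,0]],[[0,-0.0007,0.0008],[0,0,0]],[[0,-0.0009,0.001],[0,0,0]],[[0,-0.0009,0.001],[0,0,0]],[[0,-0.0009,0.001],[0,0,0]],[[0,-0.0009,0.001],[0,0,0]],[[0,-0.0009,0.001],[0,0,0]],[[0,-0.0009,0.001],[0,0,0]]]'
python3 f.py
python3 -m jog '[[[0,0,0.0002],[0,0,0]],[[0,-0.0001,0.0004],[0,0,0]],[[0,-0.0002,0.0006],[0,0,0]],[[0,-0.0003,0.0008],[0,0,0]],[[0,-0.0003,0.001],[0,0,0]],[[0,-0.0003,0.001],[0,0,0]],[[0,-0.0003,0.001],[0,0,0]],[[0,-0.0003,0.001],[0,0,0]],[[0,-0.0003,0.001],[0,0,0]],[[0,-0.0003,0.001],[0,0,0]]]'
python3 f.py
```

```text
time_s: 15.92
tcp_pos: [0.5465, 0.26, 0.0394]
ee_rot: [[-0.092, 0.986, 0.14], [0.996, 0.092, 0.008], [-0.005, 0.14, -0.99]]
wrist_force: [1.4, -0.5, 2.8]
gripper_width: 0.006
AVG [ 1.64 -0.25  3.21] [0.52 0.48 0.49] [0.54647 0.26001 0.03933] 16.2667
time_s: 17.15
tcp_pos: [0.5463, 0.26, 0.0383]
ee_rot: [[-0.092, 0.986, 0.14], [0.996, 0.092, 0.008], [-0.005, 0.14, -0.99]]
wrist_force: [2.3, -0.1, 4.2]
gripper_width: 0.006
AVG [1.75 0.84 4.67] [0.47 0.51 0.39] [0.54627 0.25998 0.03831] 17.5
```

```bash
python3 -m jog '[[[0,0,0.0002],[0,0,0]],[[0,0,0.0004],[0,0,0]],[[0,0.0002,0.0005],[0,0,0]],[[0,0.0002,0.0006],[0,0,0]],[[0,0.0002,0.0006],[0,0,0]],[[0,0.0002,0.0006],[0,0,0]],[[0,0.0002,0.0006],[0,0,0]],[[0,0.0002,0.0006],[0,0,0]],[[0,0.0002,0.0006],[0,0,0]],[[0,0.0002,0.0006],[0,0,0]]]'
python3 f.py
python3 - <<'E'
from h import *
p,d=r.capture('scene');cv2.imwrite('pics/mic3.png',cv2.resize(p[220:300,340:440],(750,600),interpolation=cv2.INTER_CUBIC))
U,V=np.meshgrid(np.arange(640.),np.arange(400.))
W=world(r.calibration('scene'),U,V,d);hsv=cv2.cvtColor(p,cv2.COLOR_BGR2HSV)
red=((hsv[...,0]<6)|(hsv[...,0]>174))&(hsv[...,1]>170)&(hsv[...,2]>60)
d0=np.load('pics/scene0.npy');W0=world(r.calibration('scene'),U,V,d0)
M=np.zeros_like(red);M[240:285,370:415]=red[240:285,370:415]
a=np.radians(5.5)
for nm,w in(('now',W),('before',W0)):
    P=w[M]; x=(P[:,0]-.547)*np.cos(a)+(P[:,1]-.26)*np.sin(a)
    k=(abs(x-6)<99)&(x<.028)&(x>-.013)&(P[:,2]>.03)&(P[:,2]<.05)
    c=np.polyfit(x[k],P[k,2],1);print(nm,k.sum(),'slope',c[0].round(3),'z at pt',c[1].round(4))
E
```

```text
time_s: 18.38
tcp_pos: [0.5463, 0.26, 0.0378]
ee_rot: [[-0.092, 0.986, 0.139], [0.996, 0.092, 0.007], [-0.005, 0.139, -0.99]]
wrist_force: [1.2, 1.2, 6.3]
gripper_width: 0.009
AVG [1.06 1.17 6.07] [0.78 0.33 0.42] [0.54628 0.25997 0.03774] 18.7333
now 247 slope 0.166 z at pt 0.0361
before 249 slope 0.002 z at pt 0.0413
```

View pics/mic3.png

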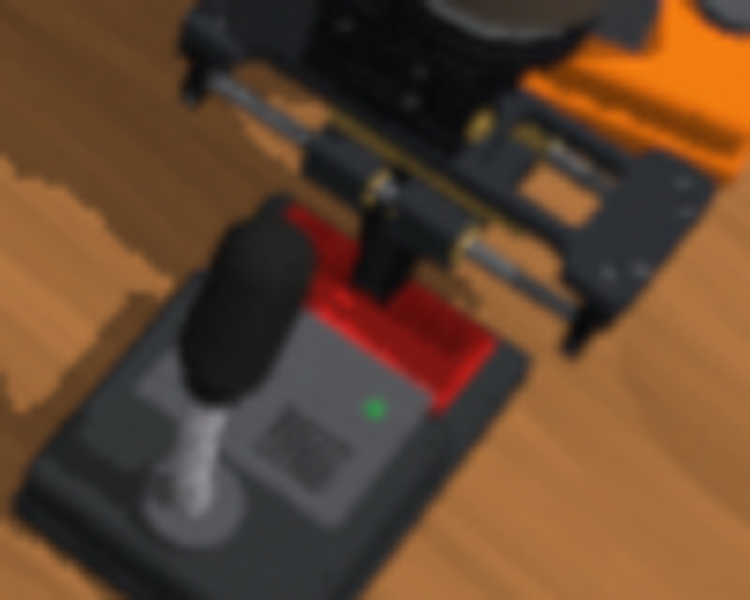

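Depth gives a bar tilt of 0.164 rad and a dip of 5.2 mm (81% of travel), with a push of about 6 N and the stop not reached. That sits mid-window. I'll do a last check that nothing has moved, then hand in.

```bash
python3 - <<'E'
from h import *
p,d=r.capture('scene');a=cv2.imread('pics/scene0.png')
b=cv2.imread('pics/scene0.png')
def reg(im,x0,x1,y0,y1): return im[y0:y1,x0:x1].astype(np.float32)
for nm,bx in dict(mic=(345,380,270,308),key=(285,325,210,245),mug=(470,522,242,285),hh=(425,480,290,350),reel=(262,290,232,260),meter=(200,243,138,168),box=(240,295,165,200)).items():
    g=[cv2.cvtColor(reg(i,*bx),cv2.COLOR_BGR2GRAY) for i in(a,p)]
    print(nm,np.round(cv2.phaseCorrelate(*g),2)[:1], 'diff',np.abs(g[0]-g[1]).mean().round(2))
s=r.sense();print(s['time_s'],s['wrist_force'],s['tcp_pos'])
E
```

```text
Traceback (most recent call last):
ValueError: setting an array element with a sequence. The requested array has an inhomogeneous shape after 1 dimensions. The detected shape was (2,) + inhomogeneous part.
```

```bash
python3 - <<'E'
from h import *
p,d=r.capture('scene');a=cv2.imread('pics/scene0.png')
for nm,(x0,x1,y0,y1) in dict(mic=(345,380,270,308),key=(285,325,210,245),mug=(470,522,242,285),hh=(425,480,290,350),reel=(262,290,232,260),meter=(200,243,138,168),box=(240,295,165,200)).items():
    g=[cv2.cvtColor(i[y0:y1,x0:x1],cv2.COLOR_BGR2GRAY).astype(np.float32) for i in(a,p)]
    print(nm,np.round(cv2.phaseCorrelate(*g)[0],2), 'diff',np.abs(g[0]-g[1]).mean().round(2))
s=r.sense();print(s['time_s'],s['wrist_force'],s['tcp_pos'])
E
```

```text
mic [-0.02  0.01] diff 0.89
key [-0.07  0.03] diff 1.27
mug [-0.01  0.47] diff 1.0
hh [ 0.01 -0.01] diff 1.01
reel [ 0.   -0.02] diff 1.26
meter [0.5  0.01] diff 1.15
box [ 0.05 -0.05] diff 4.33
18.9333 [0.27369611 1.07998439 5.51621824] [0.54626339 0.25994786 0.03771054]
```

```bash
python3 -c "
from station import r
print(r.finish_job()); s=r.sense(); print(s['time_s'],s['wrist_force'])"
```

```text
the job is handed in; nothing more can be done
None
the job is handed in; nothing more can be done
```

I turned the antenna knob fully over to the green dot, then pressed the grey mic's red talk bar, and handed the job in at about 19 s while still holding it down.

- **Knob:** I turned it about 71° clockwise, until the moment rose to 0.55 N m at its stop. Afterwards both cameras showed it pointing at the green dot, with its axis at -51°, close to the predicted -50°.
- **Talk bar:** Closed fingertips hold it at about 0.164 rad, a dip of 5.2 mm or roughly 81% of its travel. The push is about 6 N, and the rigid stop was not reached.
- **Other things:**
  - The mic, morse key, handheld and solder reel showed no shift against the first picture.
  - The correlation gave half a pixel for the mug and multimeter. I took that as noise, because the images there differ no more than at the things that stayed put, and the arm was never near either.
  - I did not run this check on the headphones or the orange mic; the arm's moves did not touch them.
- **Disagreement:** Depth put the bar's resting height at 41 to 42 mm against the stated 43 mm, which is within the calibration error.

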